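Clamp the child-safe bottle and open it

ROBOT

A 6-joint arm with a two-finger parallel gripper is mounted at the origin on a cart in front of the work surface, level with it; the furniture and walls round the work are solid. World frame = base frame: x ahead of the robot, y to its left, z up, the work surface at z = 0. Lengths are in mm, angles in rad, forces in N, time in s.
With the tool pointing down it reaches from about 275 to 1000 mm from the base axis. Payload 8.4 kg.
Tool frame: the origin (TCP) lies at the very end of the fingers, on their centre line; the grasp point (between the pads) lies 19 mm behind it; z points along the fingers, y is the line along which they close (so a half turn about z gives the same grasp; the last joint's range is limited). The gripper opens to 85 mm and grips with 20 to 120 N. Pads are 22 mm wide; open, the fingers measure 114 mm over their backs; the gripper's body (76 mm by 85 mm) begins 54 mm behind the grasp point. The pads swing forward as they close: fully open they stand 13 mm farther back than shut.
Start: joints at [-1.316, 0.353, 1.633, -0, 1.155, -0.002], TCP at [158.74, -604.508, 231.281] pointing down, gripper open.
Joint ranges: [-2.63, 2.63], [-0.92, 2.1], [0.06, 2.66], [-1.3, 4.44], [0, 2.69], [-3.02, 3.02]. Speed limits (rad/s): [2.22, 2.22, 2.79, 3.14, 3.14, 3.14].

INTERFACE

Orientations are given as [roll, pitch, yaw] about the fixed x, y, z axes, in that order (R = Rz(yaw) Ry(pitch) Rx(roll)).
In Python, from rig import sensors, grab_frame, camera_params, order gives the robot as it stands. The module is installed in compiled form; this text tells all that it offers.
- The arm moves only by the tool move_arm, never from a script. Its argument "motion" is a list of rows, each a list of 7 numbers: the turn, a rotation vector about the tool's x, y, z in shares of pi/2 rad (1.0 is pi/2 rad), then the shift along the tool's x, y, z in shares of 0.75 m (1.0 is 0.75 m), then the finger opening in m, from 0 to 0.0854. A call has 1 to 8 rows; each row is the pose to reach, as a shift and turn from the pose commanded when the call began, along the tool's axes at that moment; what a row does not reach only later rows make up. A row lasts 1/8 s, in which the tool goes at most 62.5 mm and 10.7 degrees, less where a joint would pass 70% of its speed; a pose out of reach is approached as far as the arm can. Shift and turn numbers lie between -1 and 1, and a call with a number outside is refused. A call with a gripper value outside its range is refused whole. The fingers move at their own pace and stop on an object; "grip_force" is the grip in N (left out, the last holds). Time passes only in rows, so rows that repeat a pose let the fingers close. It gives the time, the measured TCP pose, the force, the opening and the grip force at its end, in the units of the state.
- sensors.sense(): the state, without advancing time (a new reading comes with each control period).
- grab_frame(name): name is "scene" or "top" or "wrist"; returns (picture, depth): 384x512x3 uint8, red, green, blue; 384x512 float32, mm along the optical axis (not along the pixel's ray), 0 where there is no reading.
- camera_params(name): a dict with "camera_matrix" (3x3 intrinsics, pixels), "world_from_camera" (4x4, takes a point from camera to world coordinates). Camera axes: x right, y down, z forward; pixel columns grow to the right and rows downward; lengths in mm; the calibration is good to about 2 mm. The wrist camera is an equidistant fisheye: a pixel r from the principal point sees the ray r / f radians off the axis. A picture is of the moment at which its call begins: read the wrist's pose just before it. camera_params takes no time and is no camera call; for the wrist camera it gives the pose at the moment of the call.
- order.sign_off(): hands the job in; it is judged then, once.
The state is a dict: "clock": time; "qpos": joint angles; "qvel": joint speeds; "joint_efforts": joint torques, N m; "eef_pos": TCP position; "tcp_rot": TCP orientation; "contact_force": force on the tool from outside, world axes, zero at the start; "wrist_torque": the same for the moment, N m; "opening": opening from 0.0 (shut) to 1.0 (fully open); "grasp_force": force on a finger pad.
Only numpy, scipy, OpenCV 4.12 (cv2) and the standard library are available. Lean on these libraries where they do the work, as an engineer would, in place of code of your own. Each camera call takes 0.05 s, during which the arm holds its last target. There are 200 camera calls.

TASK

Fix the square tablet bottle in the bottle clamp by turning the clamp's handwheel clockwise, over several grasps, all the way to its stop. Then press the bottle's safety cap down, twist it about a quarter turn anticlockwise while it is down, and lift it off. Finish while still holding the cap level in the gripper, clear above the bottle by about ten centimetres, with the bottle left upright in the closed clamp and the things round it left alone.

Things in the scene. Friction and masses are not known exactly. Their poses are not given: they have to be found in the camera images.
- clamp: bottle clamp fixed on the table: grey base plate 94 x 202 x 10 mm, a fixed aluminium jaw 70 mm wide and 60 mm high, a sliding jaw facing it, and a column that carries the handwheel. Origin: at table height under the place of the clamped bottle; z up; the fixed jaw's face is at y = -32 mm, the handwheel's axis at y = +110 mm, x = 0; the bottle stands on the plate (z = 10 mm)
- clamp_wheel (a joint): angle of the handwheel in rad: 0 fully open, grows clockwise seen from above, stop at 3.6. It starts between 0 and 0.5. It stays where it is left (friction 0.15 N m, at most 0.1 N m more once the jaw presses). It drives the sliding jaw 4 mm per rad; the pad meets the bottle at about 2.5
- wheel_grip (a point): centre of the black handwheel, 94 mm above the table. The wheel is round, 60 mm across (scalloped rim), 22 mm thick (z 83 to 105 mm), axis vertical; grasp it across its diameter at any yaw. It turns on a column 24 mm thick; nothing is above it, and the jaws (60 mm high) end 45 mm from its axis. A steel bar on its top shows the angle
- jaw_pad: rubber pad 66 x 6 x 42 mm on the sliding jaw, on springs (4 N per mm): when the wheel is at its stop it presses the bottle against the fixed jaw with about 17 N
- bottle: white square plastic bottle, 64 x 64 mm, 70 mm high, with a round shoulder to 80 mm and a neck 30 mm across; loose, 0.2 to 0.4 kg, standing between the jaws with about 10 mm of play, cap on. Origin: centre of its underside; z up. Clamping shifts it up to 8 mm and squares it to the jaws
- cap: grey twelve-sided push-and-turn cap, 52 mm across the flats, 54 mm over corners, 27.5 mm high, 0.03 kg, a separate part. Origin: centre of its lower rim, 90 mm above the bottle's underside while locked; z up; flats face its x axis and every 30 degrees. It comes free when turned about 50 degrees; 60 to 120 is good. Clockwise it does not turn; locked, it cannot be pulled off
- tumbler: clear glass, 76 mm across, 86 mm high; bystander, leave it alone. Origin: centre of its underside
- jar: glass jar with dark lid, 70 mm across, 86 mm high; bystander, leave it alone. Origin: centre of its underside
- egg_timer: kitchen timer, 52 mm across, 58 mm high; bystander, leave it alone. Origin: centre of its underside
- cap_top (a point): centre of the cap's top face, 127.5 mm above the table while locked. Two hooks in the cap sit under two lugs of the neck; a spring pushes the cap up against them with about 5 N, plus 0.6 N per mm. Push it down at least 5 mm (8 N; it bottoms at 7.5 mm, 10 N), keep it down and turn it anticlockwise seen from above
There are look-alikes about, which are no part of the job. Of the things that look like the cap, the smaller one is meant. What is shaped like the bottle but yellow is not meant.

How it is judged:
By the outcome, as a careful person would: the job done as asked, in the order asked, and still so for the second after the job is handed in, while the arm keeps its last pose, push and grip.
It also fails if it takes over 61 s, if anything falls off the work surface, if the arm or the gripper's body presses on something with over 40 N, if the wrist force passes 120 N, or if a joint passes its speed limit or range.

## Working session

There is one attempt and no reset: what is moved stays moved. The work goes in short steps, Python scripts to look and compute and a tool call to move; the robot and the scene stay as the last step left them, time stands still between calls to the robot, and variables do not carry over. Pictures are saved under pics/ and viewed, at most 10 in all, crops included, and the job is handed in when it is done.

Besides the shell and the picture viewer there is one more tool, called by a JSON object that holds its "op" and its "data", one argument or row to a line. move_arm: Moves the arm, as the interface text tells. Its arguments: {"type":"object","properties":{"motion":{"type":"array","items":{"type":"array","items":{"type":"number"}}},"grip_force":{"type":"number"}},"required":["motion"]}

```bash
mkdir -p pics; python3 - <<'E'
from rig import sensors, grab_frame, camera_params
import cv2, numpy as np
s=sensors.sense(); print(s)
ims=[]
for n in ("scene","top"):
    p,d=grab_frame(n); np.savez(f"{n}0.npz",p=p,d=d); c=camera_params(n); print(n,c)
    cv2.imwrite(f"pics/{n}0.png",p[:,:,::-1])
E
```

```text
{'clock': 0.0, 'qpos': array([-1.31640769e+00,  3.53613928e-01,  1.63417119e+00, -2.38046472e-05,
        1.15520354e+00, -2.39588429e-03]), 'qvel': array([ 5.51011284e-04, -1.69757632e-03, -3.15816527e-05, -1.48185446e-03,
        4.57377267e-05, -1.78520416e-04]), 'joint_efforts': array([-3.29085546e-03, -6.05262423e+01, -3.42065084e+01,  3.66061920e-05,
        9.29304137e-03,  4.83028188e-06]), 'eef_pos': array([ 158.60249814, -604.02715926,  230.5672029 ]), 'tcp_rot': array([-3.14019660e+00,  1.84201647e-05,  2.56794158e-01]), 'contact_force': array([-0.40512102, -0.50627453,  0.14309786]), 'wrist_torque': array([-0.0168511 , -0.03600079,  0.00541281]), 'grasp_force': 0.0, 'opening': 0.9958950436096496}
scene {'camera_matrix': array([[353.81658377,   0.        , 247.52443358],
       [  0.        , 353.81658377, 194.12614169],
       [  0.        ,   0.        ,   1.        ]]), 'world_from_camera': array([[ 9.86343763e-01,  1.14055712e-01, -1.18816142e-01,
         6.62552874e+02],
       [ 1.64566688e-01, -7.11482777e-01,  6.83161813e-01,
        -7.09139196e+02],
       [-6.61713116e-03, -6.93385573e-01, -7.20536370e-01,
         7.05636717e+02],
       [ 0.00000000e+00,  0.00000000e+00,  0.00000000e+00,
         1.00000000e+00]])}
top {'camera_matrix': array([[447.89366962,   0.        , 258.85268163],
       [  0.        , 447.89366962, 196.32150603],
       [  0.        ,   0.        ,   1.        ]]), 'world_from_camera': array([[-2.96908702e-02, -9.92437160e-01,  1.19108924e-01,
         4.22166096e+02],
       [-9.99308122e-01,  2.68016047e-02, -2.57866433e-02,
        -1.13963977e+02],
       [ 2.23993127e-02, -1.19792143e-01, -9.92546278e-01,
         1.19733944e+03],
       [ 0.00000000e+00,  0.00000000e+00,  0.00000000e+00,
         1.00000000e+00]])}
```

View pics/scene0.png

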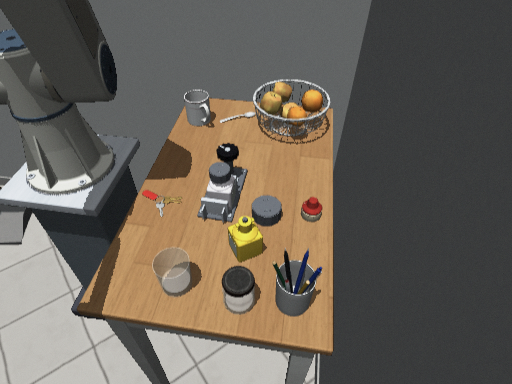

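View pics/top0.png

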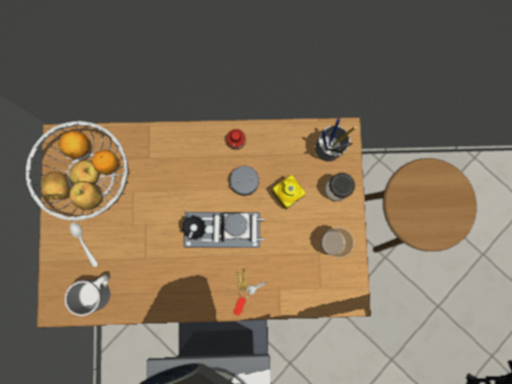

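The top view shows the clamp with its black wheel near (194,228) and the cap on the bottle near (236,225). The larger look-alike cap is near (244,180) and the yellow bottle near (289,191). Next I measure the wheel and cap.

```bash
cat > h.py <<'E'
import numpy as np, cv2
from rig import camera_params
def cast(n,uv,z):
    c=camera_params(n);K=c["camera_matrix"];T=c["world_from_camera"]
    d=T[:3,:3]@np.linalg.inv(K)@np.array([uv[0],uv[1],1.]);o=T[:3,3]
    return o+d*(z-o[2])/d[2]
def cloud(n,d):
    c=camera_params(n);K=c["camera_matrix"];T=c["world_from_camera"]
    v,u=np.mgrid[:384,:512]
    P=np.stack([(u-K[0,2])/K[0,0]*d,(v-K[1,2])/K[1,1]*d,d],-1)
    return P@T[:3,:3].T+T[:3,3]
E
python3 - <<'E'
import numpy as np,cv2
from h import *
for n in("top","scene"):
    f=np.load(n+"0.npz");p,d=f["p"],f["d"];P=cloud(n,d);hsv=cv2.cvtColor(p,cv2.COLOR_RGB2HSV)
    B=(P[...,0]>250)&(P[...,0]<450)&(P[...,1]>-150)&(P[...,1]<130)&(d>0)
    for nm,z0,z1 in(("cap",120,136),("wheel",99,113),("plate",5,16),("jaw",54,66)):
        m=B&(P[...,2]>z0)&(P[...,2]<z1); q=P[m]
        k,l,st,ce=cv2.connectedComponentsWithStats(m.astype(np.uint8))
        for i in range(1,k):
            if st[i,4]>40:
                q=P[l==i]; (c,r)=cv2.minEnclosingCircle(q[:,:2].astype(np.float32)); print(n,nm,st[i],q.mean(0).round(1),np.round(c,1),round(r,1),cv2.minAreaRect(q[:,:2].astype(np.float32)))
a=cv2.imread("pics/top0.png")[195:265,165:285]; b=cv2.imread("pics/scene0.png")[130:230,180:270]
a=cv2.resize(a,None,fx=5,fy=5,interpolation=3); b=cv2.resize(b,(315,350),interpolation=3)
cv2.imwrite("pics/c0.png",cv2.resize(np.hstack([a[:350],b[:350]]),(800,306)))
E
```

```text
top plate [183 240  77   9 479] [440.7 -45.9   9.4] [442.3 -41.5] 100.3 ((441.0760192871094, -41.36659240722656), (200.42922973632812, 21.005355834960938), 88.29293060302734)
```

View pics/c0.png

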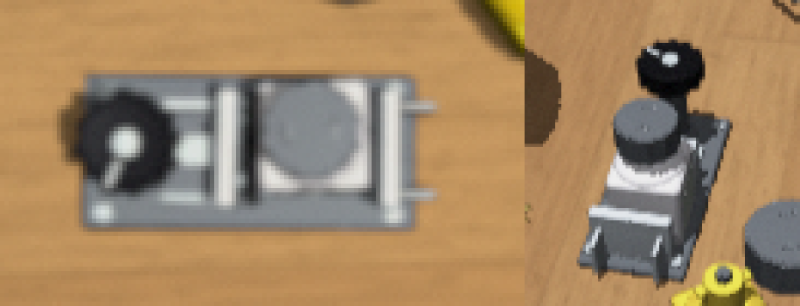

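The crop shows the wheel on the left with its steel bar pointing down-left, the sliding jaw, the bottle with its cap, and the fixed jaw on the right. My search box was too narrow in x, so I widen it.

```bash
python3 - <<'E'
import numpy as np,cv2
from h import *
for n in("top","scene"):
    f=np.load(n+"0.npz");p,d=f["p"],f["d"];P=cloud(n,d)
    B=(P[...,0]>380)&(P[...,0]<560)&(P[...,1]>-180)&(P[...,1]<130)&(d>0)
    for nm,z0,z1 in(("cap",119,136),("wheel",95,113),("plate",4,17),("jaw",50,66)):
        m=B&(P[...,2]>z0)&(P[...,2]<z1)
        k,l,st,ce=cv2.connectedComponentsWithStats(m.astype(np.uint8))
        for i in range(1,k):
            if st[i,4]>40:
                q=P[l==i]; (c,r)=cv2.minEnclosingCircle(q[:,:2].astype(np.float32)); R=cv2.minAreaRect(q[:,:2].astype(np.float32)); print(n,nm,st[i],q.mean(0).round(1),np.round(c,1),round(r,1),np.round(R[0],1),np.round(R[1],1),round(R[2],1))
E
```

```text
top cap [225 214  22  22 383] [484.3 -83.7 126.7] [484.7 -83.9] 26.5 [484.6 -84. ] [50.3 50.4] 88.5
top wheel [181 216  25  24 437] [481.3  19.8 102.9] [481.4  19.9] 29.5 [481.2  19.8] [57.4 55.4] 49.9
top plate [184 211  52  15 307] [516.1  -2.5   9.4] [516.  -12.4] 68.2 [510.2 -11.7] [135.   36.7] 87.0
top plate [183 212  77  37 811] [453.3 -46.9   9.4] [479.5 -42.8] 109.1 [478.3 -42.3] [200.9  95.6] 88.3
top plate [256 221   4  18  70] [ 476.4 -138.6    8.9] [ 476.4 -138.5] 22.8 [ 476.5 -138.6] [ 8.1 45.3] 88.4
top jaw [214 215   5  28 136] [479.5 -32.4  56.9] [479.9 -31.7] 34.5 [479.9 -32.4] [10.7 68.7] 89.1
top jaw [252 215   4  28 110] [ 476.3 -127.5   59.3] [ 477.1 -127.9] 34.5 [ 477.2 -127.5] [ 7.7 68.9] 88.4
top jaw [221 216   2  26  50] [479.7 -46.3  56.1] [479.4 -47.4] 31.7 [479.5 -46.3] [ 3.  63.4] 88.9
scene cap [209 162  22  17 278] [485.4 -90.1 125.9] [484.4 -87.1] 26.7 [484.7 -87.2] [49.6 50.8] 49.8
scene wheel [217 143  22  16 267] [482.6  14.2 102.3] [482.9  17.5] 30.8 [482.6  15.8] [58.1 55.5] 56.9
scene wheel [209 173  22  11  84] [ 489.6 -104.9  106.6] [484.4 -87.7] 26.2 [486.9 -99.9] [52.5 25.2] 11.4
scene plate [197 168  50  55 516] [501.3 -68.9   9.3] [487.2 -51.6] 111.6 [479.5 -51.4] [211.3  93.3] 88.3
scene jaw [201 184  34  23 259] [ 484.1 -123.2   57.8] [ 480.1 -102.6] 49.0 [ 492.6 -118.9] [97.6 50.4] 37.5
```

```bash
cat >> h.py <<'E'
def rel(p,yaw):
    from rig import sensors
    from scipy.spatial.transform import Rotation as R
    s=sensors.sense(); A=R.from_euler("xyz",s["tcp_rot"]); B=R.from_euler("xyz",[np.pi,0,yaw])
    print("q",s["qpos"].round(2),"at",s["eef_pos"].round(1),"F",s["contact_force"].round(1),"t",round(s["clock"],2))
    print("turn",(A.inv()*B).as_rotvec().round(3),"shift_m",(A.inv().apply(np.array(p)-s["eef_pos"])/1000).round(4))
E
python3 -c "
from h import *
rel([482,18.5,200],2.31)"
```

```text
q [-1.32  0.35  1.63 -0.    1.16 -0.  ] at [ 158.6 -604.1  230.6] F [-0.1 -0.6  0.3] t 0.1
turn [-1.000e-03 -1.000e-03 -2.053e+00] shift_m [ 0.4709 -0.52    0.0313]
```

The manual's scale: shifts go in shares of 0.75 m and turns go in shares of pi/2 rad. Converting my numbers, -0.296 m / 0.75 = -0.3947, 0.272 m / 0.75 = 0.3627, -1.2 rad / 1.5708 = -0.7639.

{"op": "move_arm", "data": {
  "motion": [
    [0,0,-0.0955,0.0453,-0.0493,0,0.085],
    [0,0,-0.191,0.0907,-0.0987,0,0.085],
    [0,0,-0.2865,0.136,-0.148,0,0.085],
    [0,0,-0.382,0.1813,-0.1973,0,0.085],
    [0,0,-0.4775,0.2267,-0.2467,0,0.085],
    [0,0,-0.573,0.272,-0.296,0,0.085],
    [0,0,-0.6685,0.3173,-0.3453,0,0.085],
    [0,0,-0.7639,0.3627,-0.3947,0,0.085]
  ]
}}

```text
clock: 1.1
eef_pos: [347.0, -247.6, 231.2]
tcp_rot: [3.142, 0.0, 1.461]
contact_force: [-0.0, -0.6, -0.2]
opening: 0.995
grasp_force: 0.0
```

```bash
python3 -c "
from h import *
rel([482,18.5,200],2.31)"
```

```text
q [-0.62  0.04  2.03  0.    1.07 -0.51] at [ 347.  -247.6  231.2] F [-0.  -0.6 -0.2] t 1.1
turn [ 0.     0.    -0.849] shift_m [0.2792 0.1051 0.0312]
```

Converted, 0.279 m / 0.75 = 0.372, 0.225 m / 0.75 = 0.3, -0.849 rad / 1.5708 = -0.5405.

{"op": "move_arm", "data": {
  "motion": [
    [0,0,-0.0891,0.06,0.0227,0.0067,0.085],
    [0,0,-0.1783,0.12,0.0453,0.0133,0.085],
    [0,0,-0.2674,0.18,0.068,0.02,0.085],
    [0,0,-0.3565,0.24,0.0907,0.0267,0.085],
    [0,0,-0.4456,0.3,0.1133,0.0333,0.085],
    [0,0,-0.5405,0.372,0.14,0.0413,0.085],
    [0,0,-0.5405,0.372,0.14,0.0413,0.085]
  ]
}}

```text
clock: 1.98
eef_pos: [483.7, 19.1, 199.7]
tcp_rot: [3.141, -0.001, 2.312]
contact_force: [-0.8, -0.6, 0.2]
opening: 0.993
grasp_force: 0.0
```

```bash
python3 - <<'E'
from h import *
from rig import grab_frame
rel([482,18.5,71],2.31)
c=camera_params("wrist"); p,d=grab_frame("wrist"); np.savez("w1.npz",p=p,d=d,K=c["camera_matrix"],T=c["world_from_camera"])
print(c); cv2.imwrite("pics/w1.png",p[:,:,::-1])
E
```

```text
q [ 0.04  0.17  1.96  0.    1.01 -0.71] at [483.7  19.1 199.7] F [-0.8 -0.6  0.2] t 1.98
turn [ 0.    -0.001  0.002] shift_m [ 0.0006 -0.0016  0.1287]
{'camera_matrix': array([[297.31863964,   0.        , 252.55579519],
       [  0.        , 297.31863964, 192.69883873],
       [  0.        ,   0.        ,   1.        ]]), 'world_from_camera': array([[ 7.37832774e-01,  6.39616648e-01,  2.15623144e-01,
         4.29061036e+02],
       [ 6.74983091e-01, -6.99546212e-01, -2.34590972e-01,
         8.01698077e+01],
       [ 7.90062397e-04,  3.18630884e-01, -9.47878545e-01,
         3.42135670e+02],
       [ 0.00000000e+00,  0.00000000e+00,  0.00000000e+00,
         1.00000000e+00]])}
```

View pics/w1.png

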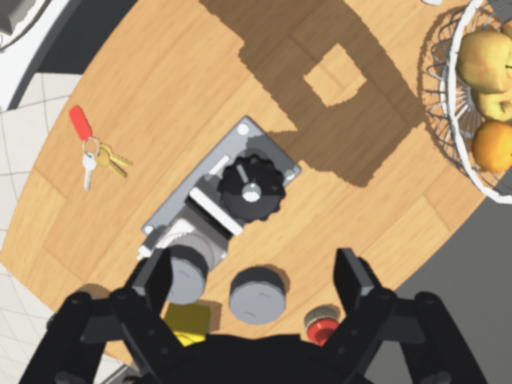

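The wrist view shows the wheel at about (251,188) with its bar running up-left to (240,168), and the cap at about (187,273). I refine both with the fisheye ray model.

```bash
cat >> h.py <<'E'
def fcloud(f):
    d,K,T=f["d"],f["K"],f["T"]; v,u=np.mgrid[:384,:512]
    x,y=(u-K[0,2])/K[0,0],(v-K[1,2])/K[1,1]; r=np.hypot(x,y)+1e-9
    s=np.tan(r)/r
    return np.stack([x*s*d,y*s*d,d],-1)@T[:3,:3].T+T[:3,3]
def meas(f):
    P=fcloud(f); g=f["p"].min(-1)
    B=(abs(P[...,0]-483)<90)&(P[...,1]>-150)&(P[...,1]<60)
    for nm,z0,z1 in(("cap",119,136),("wheel",98,113),("jaw",50,66),("plate",5,15)):
        k,l,st,ce=cv2.connectedComponentsWithStats((B&(P[...,2]>z0)&(P[...,2]<z1)).astype(np.uint8))
        for i in range(1,k):
            if st[i,4]>150:
                q=P[l==i]; R=cv2.minAreaRect(q[:,:2].astype(np.float32)); c,r=cv2.minEnclosingCircle(q[:,:2].astype(np.float32))
                print(nm,"z",q[:,2].mean().round(1),"circ",np.round(c,1),round(r,1),"rect",np.round(R[0],1),np.round(R[1],1),round(R[2],1))
                if nm=="wheel" and r<34:
                    m=(l==i)&(g>110); b=P[m][:,:2]-c; b=b[(np.hypot(*b.T)>10)&(np.hypot(*b.T)<29)]
                    if len(b): print("  bar n",len(b),"mean",b.mean(0).round(1),"angle deg",np.degrees(np.arctan2(b.mean(0)[1],b.mean(0)[0])).round(1))
E
python3 -c "
from h import *
meas(np.load('w1.npz'))"
```

```text
cap z 126.7 circ [484.8 -82.3] 26.6 rect [492.4 -77.5] [34.1 52.2] 31.8
wheel z 103.5 circ [481.6  21.3] 30.0 rect [481.5  21.3] [57.7 58.1] 21.7
  bar n 78 mean [-16.1   6.8] angle deg 157.0
wheel z 106.6 circ [482.4 -69.7] 23.1 rect [480.9 -63. ] [46.2 13.8] 12.5
  bar n 13 mean [-7.2  4.2] angle deg 150.0
jaw z 56.8 circ [479.6 -30.4] 34.8 rect [479.6 -31.2] [12.6 69.3] 87.6
jaw z 57.0 circ [478.3 -72.7] 43.8 rect [483.  -71.8] [67.5 67.6] 6.0
plate z 9.9 circ [479.1 -41.5] 109.8 rect [479.5 -41.5] [202.  94.] 87.9
```

```bash
python3 -c "
from h import *
rel([481.6,20.3,70],2.31)"
```

```text
q [ 0.03  0.17  1.96 -0.    1.01 -0.7 ] at [482.7  17.5 199.7] F [-0.1 -0.6  0.2] t 2.02
turn [-0.001 -0.001 -0.001] shift_m [0.0027 0.0012 0.1297]
```

Converted, 0.1297 m / 0.75 = 0.1729, 0.0027 m / 0.75 = 0.0036.

{"op": "move_arm", "data": {
  "motion": [
    [0,0,0,0.0036,0.0016,0.0533,0.085],
    [0,0,0,0.0036,0.0016,0.1133,0.085],
    [0,0,0,0.0036,0.0016,0.1533,0.085],
    [0,0,0,0.0036,0.0016,0.1729,0.085],
    [0,0,0,0.0036,0.0016,0.1729,0.04],
    [0,0,0,0.0036,0.0016,0.1729,0.04],
    [0,0,0,0.0036,0.0016,0.1729,0.04],
    [0,0,0,0.0036,0.0016,0.1729,0.04]
  ],
  "grip_force": 40
}}

```text
clock: 3.02
eef_pos: [482.4, 18.8, 71.6]
tcp_rot: [3.14, 0.001, 2.306]
contact_force: [-1.0, -2.3, 7.8]
opening: 0.689
grasp_force: 44.6
```

Converted, 1.35 rad / 1.5708 = 0.8594.

{"op": "move_arm", "data": {
  "motion": [
    [0,0,0.1019,0,0,0,0.04],
    [0,0,0.2101,0,0,0,0.04],
    [0,0,0.3183,0,0,0,0.04],
    [0,0,0.4265,0,0,0,0.04],
    [0,0,0.5348,0,0,0,0.04],
    [0,0,0.643,0,0,0,0.04],
    [0,0,0.7512,0,0,0,0.04],
    [0,0,0.8594,0,0,0,0.04]
  ]
}}

```text
clock: 4.03
eef_pos: [479.9, 18.6, 71.4]
tcp_rot: [-3.139, 0.002, 0.951]
contact_force: [-11.5, -1.9, 19.2]
opening: 0.689
grasp_force: 45.9
```

```bash
python3 -c "
from h import *
from rig import sensors
rel([481.6,20.3,130],2.31); print(sensors.sense()['wrist_torque'])"
```

```text
q [ 0.04  0.36  2.06 -0.    0.72  0.66] at [479.9  18.6  71.4] F [-11.5  -1.9  19.2] t 4.03
turn [-4.000e-03  1.000e-03 -1.359e+00] shift_m [ 0.0022  0.0002 -0.0586]
[-0.42013604  1.49599437  0.18473948]
```

Converted, -0.85 rad / 1.5708 = -0.5411.

{"op": "move_arm", "data": {
  "motion": [
    [0,0,0,0,0,0,0.085],
    [0,0,0,0,0,0,0.085],
    [0,0,0,0,0,0,0.085],
    [0,0,-0.1082,0,0,0,0.085],
    [0,0,-0.2165,0,0,0,0.085],
    [0,0,-0.3247,0,0,0,0.085],
    [0,0,-0.4329,0,0,0,0.085],
    [0,0,-0.5411,0,0,0,0.085]
  ]
}}

```text
clock: 5.03
eef_pos: [481.9, 19.0, 70.5]
tcp_rot: [3.142, -0.0, 1.812]
contact_force: [0.3, 0.5, -0.0]
opening: 0.999
grasp_force: 0.0
```

```bash
python3 - <<'E'
from h import *
from rig import grab_frame
c=camera_params("wrist"); p,d=grab_frame("wrist"); np.savez("w2.npz",p=p,d=d,K=c["camera_matrix"],T=c["world_from_camera"])
rel([481.2,20.3,70],2.31); meas(np.load("w2.npz"))
E
```

```text
q [ 0.04  0.36  2.06  0.    0.71 -0.21] at [481.9  19.   70.5] F [-0.2 -0.1  0.1] t 5.08
turn [ 0.   -0.   -0.49] shift_m [ 0.0015 -0.0004  0.0005]
cap z 130.4 circ [427.1  13.5] 19.5 rect [428.8  15.7] [29.6 31.2] 53.9
cap z 130.4 circ [534.8  39.5] 19.6 rect [531.8  41.1] [32.3 29.2] 62.8
wheel z 103.5 circ [481.8  21.3] 30.3 rect [481.6  21.4] [58.  58.4] 3.0
  bar n 354 mean [ 2.6 13.3] angle deg 78.8
wheel z 105.8 circ [437.9   8.9] 12.1 rect [435.   8.] [14.6 23.2] 15.0
  bar n 3 mean [ 6.2 -9.7] angle deg -57.3
wheel z 105.7 circ [527.  31.] 12.2 rect [524.7  32.2] [22.6 14.8] 66.3
  bar n 2 mean [ -0.6 -11.8] angle deg -92.8
jaw z 58.1 circ [479.9 -44.6] 37.3 rect [479.6 -43.4] [67.9 34. ] 5.4
plate z 9.9 circ [479.7 -31.2] 99.8 rect [479.8 -32.2] [183.4  94.2] 87.8
```

Converted, 0.0018 m / 0.75 = 0.0024, -0.49 rad / 1.5708 = -0.3119.

{"op": "move_arm", "data": {
  "motion": [
    [0,0,-0.1082,0.0024,0,0,0.085],
    [0,0,-0.2165,0.0024,0,0,0.085],
    [0,0,-0.3119,0.0024,0,0,0.085],
    [0,0,-0.3119,0.0024,0,0,0.04],
    [0,0,-0.3119,0.0024,0,0,0.04],
    [0,0,-0.3119,0.0024,0,0,0.04],
    [0,0,-0.3119,0.0024,0,0,0.04]
  ]
}}

```text
clock: 5.95
eef_pos: [480.9, 20.3, 70.9]
tcp_rot: [-3.14, -0.0, 2.292]
contact_force: [-2.5, -3.5, 7.9]
opening: 0.691
grasp_force: 41.3
```

Converted, 1.35 rad / 1.5708 = 0.8594.

{"op": "move_arm", "data": {
  "motion": [
    [0,0,0.1019,0,0,0,0.04],
    [0,0,0.2101,0,0,0,0.04],
    [0,0,0.3183,0,0,0,0.04],
    [0,0,0.4265,0,0,0,0.04],
    [0,0,0.5348,0,0,0,0.04],
    [0,0,0.643,0,0,0,0.04],
    [0,0,0.7512,0,0,0,0.04],
    [0,0,0.8594,0,0,0,0.04]
  ]
}}

```text
clock: 6.95
eef_pos: [481.0, 20.4, 70.9]
tcp_rot: [-3.141, 0.001, 0.937]
contact_force: [-2.3, -3.0, 8.1]
opening: 0.689
grasp_force: 41.2
```

Converted, -0.85 rad / 1.5708 = -0.5411.

{"op": "move_arm", "data": {
  "motion": [
    [0,0,0,0,0,0,0.085],
    [0,0,0,0,0,0,0.085],
    [0,0,0,0,0,0,0.085],
    [0,0,-0.1082,0,0,0,0.085],
    [0,0,-0.2165,0,0,0,0.085],
    [0,0,-0.3247,0,0,0,0.085],
    [0,0,-0.4329,0,0,0,0.085],
    [0,0,-0.5411,0,0,0,0.085]
  ]
}}

```text
clock: 7.95
eef_pos: [481.3, 20.7, 70.5]
tcp_rot: [-3.142, -0.0, 1.802]
contact_force: [-0.1, 1.0, -0.2]
opening: 0.996
grasp_force: 0.0
```

```bash
python3 - <<'E'
from h import *
from rig import grab_frame
c=camera_params("wrist"); p,d=grab_frame("wrist"); np.savez("w3.npz",p=p,d=d,K=c["camera_matrix"],T=c["world_from_camera"])
rel([481.4,20.6,70],2.31); meas(np.load("w3.npz"))
E
```

```text
q [ 0.04  0.36  2.06  0.    0.71 -0.2 ] at [481.4  20.7  70.5] F [-0.  -0.6  0.1] t 8.0
turn [-0.  -0.  -0.5] shift_m [-0.0001  0.      0.0005]
cap z 130.4 circ [426.5  16.5] 19.2 rect [428.4  18.5] [28.8 31.1] 53.7
cap z 130.3 circ [534.2  41.4] 19.2 rect [531.6  42.4] [31.4 29.3] 63.9
wheel z 103.4 circ [481.6  21. ] 30.3 rect [481.8  21.4] [57.9 58.7] 17.2
  bar n 290 mean [14.  -1.8] angle deg -7.4
wheel z 105.9 circ [437.2  11. ] 12.1 rect [438.7  13.3] [14.7 23. ] 51.9
  bar n 3 mean [  6.  -10.3] angle deg -59.5
wheel z 105.8 circ [526.8  32.2] 12.2 rect [524.3  33.6] [22.9 14.9] 65.0
  bar n 2 mean [ -0.6 -12. ] angle deg -92.9
jaw z 57.2 circ [479.5 -48.7] 36.4 rect [479.1 -47.4] [67.3 32.3] 5.9
plate z 9.8 circ [480.1 -31.5] 100.3 rect [479.7 -32.6] [184.3  94. ] 87.8
```

Converted, -0.5 rad / 1.5708 = -0.3183.

{"op": "move_arm", "data": {
  "motion": [
    [0,0,-0.1082,0,0,0,0.085],
    [0,0,-0.2165,0,0,0,0.085],
    [0,0,-0.3183,0,0,0,0.085],
    [0,0,-0.3183,0,0,0,0.04],
    [0,0,-0.3183,0,0,0,0.04],
    [0,0,-0.3183,0,0,0,0.04],
    [0,0,-0.3183,0,0,0,0.04],
    [0,0,-0.2546,0,0,0,0.04]
  ]
}}

```text
clock: 9.0
eef_pos: [480.9, 20.3, 70.9]
tcp_rot: [-3.14, -0.0, 2.19]
contact_force: [-3.3, -2.3, 8.7]
opening: 0.696
grasp_force: 41.2
```

Converted, 0.15 rad / 1.5708 = 0.0955.

{"op": "move_arm", "data": {
  "motion": [
    [0,0,0.0318,0,0,0,0.04],
    [0,0,0.0637,0,0,0,0.04],
    [0,0,0.0955,0,0,0,0.04]
  ]
}}

```text
clock: 9.38
eef_pos: [480.9, 20.3, 70.9]
tcp_rot: [-3.141, 0.0, 2.04]
contact_force: [-2.7, -2.6, 7.4]
opening: 0.695
grasp_force: 41.2
```

```bash
python3 -c "
from rig import sensors
s=sensors.sense(); print(s['wrist_torque'],s['tcp_rot'],s['joint_efforts'],s['qvel'])"
```

```text
[-0.53588528  0.72698559  0.21666568] [-3.14055475e+00  1.64143115e-04  2.04047563e+00] [  0.83978925 -46.43309355 -22.5550282    0.70626553  -1.196304
  -0.44609548] [-6.15954127e-04 -5.79278454e-04  1.21559362e-03 -5.70139140e-05
 -6.61455995e-04  3.96951737e-01]
```

Converted, 0.15 rad / 1.5708 = 0.0955.

{"op": "move_arm", "data": {
  "motion": [
    [0,0,0.0318,0,0,0,0.04],
    [0,0,0.0637,0,0,0,0.04],
    [0,0,0.0955,0,0,0,0.04]
  ]
}}

```text
clock: 9.75
eef_pos: [480.9, 20.4, 70.9]
tcp_rot: [-3.141, 0.0, 1.891]
contact_force: [-2.7, -2.5, 7.4]
opening: 0.687
grasp_force: 41.2
```

```bash
python3 -c "
from rig import sensors
s=sensors.sense(); print(s['wrist_torque'],s['tcp_rot'],s['joint_efforts'][5])"
```

```text
[-0.39672964  0.70986625  0.20586706] [-3.14056429e+00  2.96233885e-04  1.89050251e+00] -0.4369615204632282
```

Converted, 0.15 rad / 1.5708 = 0.0955.

{"op": "move_arm", "data": {
  "motion": [
    [0,0,0.0318,0,0,0,0.04],
    [0,0,0.0637,0,0,0,0.04],
    [0,0,0.0955,0,0,0,0.04]
  ]
}}

```text
clock: 10.12
eef_pos: [481.0, 20.3, 70.9]
tcp_rot: [-3.141, 0.001, 1.743]
contact_force: [-0.9, 3.9, 6.0]
opening: 0.694
grasp_force: 42.0
```

```bash
python3 -c "
from rig import sensors
s=sensors.sense(); print(s['wrist_torque'],s['tcp_rot'],s['joint_efforts'][5])"
```

```text
[0.46511743 0.46440363 1.98195437] [-3.14063319e+00  1.06542954e-03  1.74332680e+00] 1.2314314395189285
```

The wrist torque jumped from 0.2 to 2.0 N m, so the wheel is at its stop. I release it, lift, and look at the result.

Converted, -0.13 m / 0.75 = -0.1733, -0.09 m / 0.75 = -0.12.

{"op": "move_arm", "data": {
  "motion": [
    [0,0,0,0,0,0,0.085],
    [0,0,0,0,0,0,0.085],
    [0,0,0,0,0,0,0.085],
    [0,0,0,0,0,-0.0533,0.085],
    [0,0,0,0,0,-0.12,0.085],
    [0,0,0,0,0,-0.1733,0.085],
    [0,0,0,0,0,-0.1733,0.085],
    [0,0,0,0,0,-0.1733,0.085]
  ]
}}

```text
clock: 11.12
eef_pos: [480.9, 20.7, 200.0]
tcp_rot: [-3.141, -0.0, 1.746]
contact_force: [-0.9, -0.2, -1.0]
opening: 0.995
grasp_force: 0.0
```

```bash
python3 - <<'E'
from h import *
from rig import grab_frame
c=camera_params("wrist"); p,d=grab_frame("wrist"); np.savez("w4.npz",p=p,d=d,K=c["camera_matrix"],T=c["world_from_camera"])
rel([484,-89,200],0.59); meas(np.load("w4.npz"))
cv2.imwrite("pics/w4.png",p[:,:,::-1])
E
```

```text
q [ 0.04  0.17  1.96  0.    1.01 -0.14] at [480.5  20.6 199.5] F [-0.1 -0.3 -0.1] t 11.18
turn [-2.000e-03  1.000e-03  1.156e+00] shift_m [-0.1086 -0.0157 -0.0005]
cap z 126.7 circ [483.2 -88.6] 27.0 rect [483.6 -87.7] [52.4 51.5] 3.0
wheel z 103.5 circ [481.8  21.1] 30.1 rect [481.8  21.4] [58.1 58.1] 45.5
  bar n 137 mean [10.8 -8.6] angle deg -38.6
wheel z 107.0 circ [483.9 -83.2] 26.1 rect [484.2 -72.8] [20.9 52.3] 88.2
  bar n 29 mean [-2.5  9.3] angle deg 104.8
jaw z 57.4 circ [481.4 -50.7] 37.3 rect [480.7 -50.4] [70.3 29.2] 2.3
plate z 9.8 circ [478.3 -41.4] 109.1 rect [479.4 -41.4] [201.   94.8] 87.7
plate z 9.3 circ [525.4 -54.5] 38.3 rect [519.3 -54.3] [76.6 14.8] 88.4
```

View pics/w4.png

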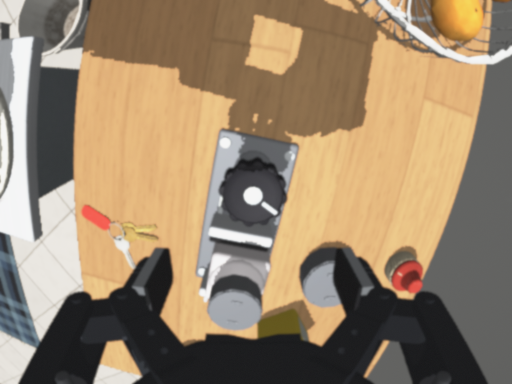

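The bar has turned about 195° in total, now pointing down-right at (275,212), and the sliding jaw has moved about 14 mm onto the bottle. The cap is at (235,298) in the image and the jaws look closed, so I move over the cap.

Converted, -0.1086 m / 0.75 = -0.1448, -0.08 m / 0.75 = -0.1067, 1.156 rad / 1.5708 = 0.7359.

{"op": "move_arm", "data": {
  "motion": [
    [0,0,0.0955,-0.0267,-0.0027,-0.0007,0.085],
    [0,0,0.191,-0.0533,-0.0053,-0.0007,0.085],
    [0,0,0.2865,-0.08,-0.0093,-0.0007,0.085],
    [0,0,0.382,-0.1067,-0.0147,-0.0007,0.085],
    [0,0,0.4775,-0.1448,-0.0209,-0.0007,0.085],
    [0,0,0.573,-0.1448,-0.0209,-0.0007,0.085],
    [0,0,0.6685,-0.1448,-0.0209,-0.0007,0.085],
    [0,0,0.7359,-0.1448,-0.0209,-0.0007,0.085]
  ]
}}

```text
clock: 12.18
eef_pos: [483.8, -89.0, 199.3]
tcp_rot: [-3.139, 0.002, 0.585]
contact_force: [0.1, -0.3, -0.0]
opening: 0.995
grasp_force: 0.0
```

{"op": "move_arm", "data": {
  "motion": [
    [0,0,0,0,0,0,0.085]
  ]
}}

```text
clock: 12.3
eef_pos: [484.0, -88.9, 199.7]
tcp_rot: [-3.14, 0.002, 0.59]
contact_force: [0.0, 1.2, -0.7]
opening: 0.993
grasp_force: 0.0
```

```bash
python3 - <<'E'
from h import *
from rig import grab_frame
c=camera_params("wrist"); p,d=grab_frame("wrist"); np.savez("w5.npz",p=p,d=d,K=c["camera_matrix"],T=c["world_from_camera"])
meas(np.load("w5.npz")); cv2.imwrite("pics/w5.png",p[:,:,::-1])
P=fcloud(np.load("w5.npz")); m=(abs(P[...,0]-483)<40)&(abs(P[...,1]+88)<40)&(P[...,2]>120)&(P[...,2]<136)
print(m.sum()); h=cv2.convexHull(P[m][:,:2].astype(np.float32))[:,0]; c=P[m][:,:2].mean(0)
# width function over angle, min every 30 deg
w=np.array([np.ptp(P[m][:,:2]@[np.cos(a),np.sin(a)]) for a in np.radians(range(0,180))])
print("fold30",[(k,w[k::30].mean().round(2)) for k in range(0,30,3)],c,w.mean())
rel([483.2,-88.6,102],0.59)
E
```

```text
cap z 126.9 circ [483.6 -89.1] 26.8 rect [483.9 -89.1] [52.1 52. ] 30.8
wheel z 103.4 circ [482.2  20.5] 29.9 rect [482.   20.7] [58.  57.4] 46.7
  bar n 88 mean [14.5 -7.4] angle deg -27.1
wheel z 107.0 circ [493.5 -80.5] 23.3 rect [498.7 -76. ] [13.7 46.5] 40.8
  bar n 50 mean [8.1 3.1] angle deg 20.7
jaw z 57.1 circ [480.5 -77.4] 52.2 rect [480.7 -77. ] [77.1 72.1] 88.1
jaw z 58.9 circ [ 497.1 -128.5] 15.6 rect [ 497.3 -130.1] [30.8 10.1] 6.1
plate z 9.9 circ [508.6 -42.5] 101.3 rect [507.1 -42.6] [201.6  40.7] 88.2
plate z 10.4 circ [451.4 -15.1] 28.1 rect [451.4 -16.2] [43.9 37.6] 82.8
3401
fold30 [(0, np.float64(52.37)), (3, np.float64(52.64)), (6, np.float64(52.9)), (9, np.float64(53.1)), (12, np.float64(53.2)), (15, np.float64(53.2)), (18, np.float64(53.09)), (21, np.float64(52.88)), (24, np.float64(52.6)), (27, np.float64(52.34))] [485.2739051  -87.96706817] 52.829366361305176
q [-0.18  0.18  1.94 -0.    1.02  0.79] at [484.1 -88.9 199.9] F [ 0.5  0.3 -0.1] t 12.35
turn [-0.002  0.002  0.002] shift_m [-0.0005 -0.0006  0.0979]
```

View pics/w5.png

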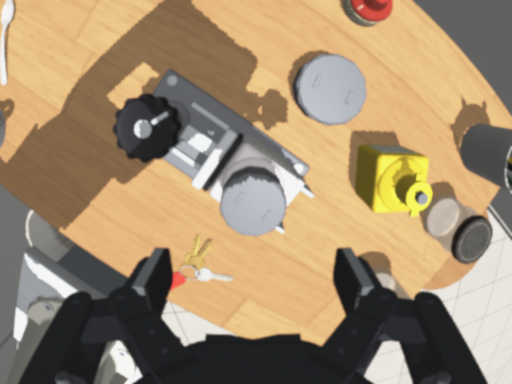

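The cap's flats sit at about -1.5° (mod 30°) with its centre at (483.6, -89.1), which matches the clamp's yaw. In the image the cap is at (253,203), clear of its neighbours. I align the yaw to 0.497, descend and grip.

Converted, 0.098 m / 0.75 = 0.1307, 0.085 m / 0.75 = 0.1133, 0.093 rad / 1.5708 = 0.0592.

{"op": "move_arm", "data": {
  "motion": [
    [-0.0013,0.0013,0.0592,-0.0007,0,0.04,0.085],
    [-0.0013,0.0013,0.0592,-0.0007,0,0.08,0.085],
    [-0.0013,0.0013,0.0592,-0.0007,0,0.1133,0.085],
    [-0.0013,0.0013,0.0592,-0.0007,0,0.1307,0.085],
    [-0.0013,0.0013,0.0592,-0.0007,0,0.1307,0.085]
  ]
}}

```text
clock: 12.98
eef_pos: [483.8, -89.1, 102.3]
tcp_rot: [3.141, -0.001, 0.498]
contact_force: [0.0, -0.2, -0.1]
opening: 0.999
grasp_force: 0.0
```

```bash
python3 -c "
from h import *
rel([483.6,-89.1,102],0.497)"
```

```text
q [-0.19  0.32  2.02 -0.    0.79  0.89] at [483.8 -89.1 102.3] F [ 0.  -0.2 -0.1] t 12.97
turn [ 0.001 -0.001  0.001] shift_m [-0.0001 -0.0001  0.0003]
```

{"op": "move_arm", "data": {
  "motion": [
    [0,0,0,0,0,0,0.03],
    [0,0,0,0,0,0,0.03],
    [0,0,0,0,0,0,0.03],
    [0,0,0,0,0,0,0.03],
    [0,0,0,0,0,0,0.03],
    [0,0,0,0,0,0,0.03]
  ],
  "grip_force": 40
}}

```text
clock: 13.72
eef_pos: [485.1, -89.4, 103.4]
tcp_rot: [3.139, -0.003, 0.497]
contact_force: [1.7, 0.2, 4.9]
opening: 0.598
grasp_force: 45.6
```

Converted, 0.0065 m / 0.75 = 0.0087, 0.0055 m / 0.75 = 0.0073.

{"op": "move_arm", "data": {
  "motion": [
    [0,0,0,0,0,0.0027,0.03],
    [0,0,0,0,0,0.0053,0.03],
    [0,0,0,0,0,0.0073,0.03],
    [0,0,0,0,0,0.0087,0.03],
    [0,0,0,0,0,0.0087,0.03],
    [0,0,0,0,0,0.0087,0.03]
  ]
}}

```text
clock: 14.48
eef_pos: [485.0, -89.4, 97.1]
tcp_rot: [3.139, -0.003, 0.497]
contact_force: [-0.1, -0.1, 9.2]
opening: 0.597
grasp_force: 46.0
```

```bash
python3 -c "
from h import *
from rig import sensors
rel([483.6,-89.1,102],0.497);print(sensors.sense()['wrist_torque'])"
```

```text
q [-0.19  0.33  2.03 -0.    0.78  0.89] at [485.  -89.4  97.1] F [-0.1 -0.1  9.2] t 14.47
turn [ 0.003 -0.003 -0.   ] shift_m [-0.0011 -0.001  -0.0049]
[-0.00096223  0.0047911  -0.01502668]
```

Converted, 0.0004 m / 0.75 = 0.0005, -0.4 rad / 1.5708 = -0.2546.

{"op": "move_arm", "data": {
  "motion": [
    [0,0,0,0,0,0.0005,0.03],
    [0,0,-0.0637,0,0,0.0005,0.03],
    [0,0,-0.1273,0,0,0.0005,0.03],
    [0,0,-0.191,0,0,0.0005,0.03],
    [0,0,-0.2546,0,0,0.0005,0.03]
  ]
}}

```text
clock: 15.1
eef_pos: [485.1, -89.0, 96.8]
tcp_rot: [3.138, -0.002, 0.9]
contact_force: [-0.7, 3.1, 12.0]
opening: 0.603
grasp_force: 46.3
```

```bash
python3 -c "
from h import *
from rig import sensors
rel([485,-89.4,97],0.497);s=sensors.sense();print(s['wrist_torque'],s['opening'])"
```

```text
q [-0.18  0.33  2.03  0.    0.78  0.49] at [485.1 -89.   96.8] F [-0.7  3.1 12. ] t 15.1
turn [ 0.003 -0.003  0.403] shift_m [-0.0003  0.0002 -0.0002]
[ 0.52180009  0.08537935 -0.07049103] 0.6025570702310888
```

Converted, -0.78 rad / 1.5708 = -0.4966.

{"op": "move_arm", "data": {
  "motion": [
    [0,0,-0.0828,0,0,0,0.03],
    [0,0,-0.1655,0,0,0,0.03],
    [0,0,-0.2483,0,0,0,0.03],
    [0,0,-0.331,0,0,0,0.03],
    [0,0,-0.4138,0,0,0,0.03],
    [0,0,-0.4966,0,0,0,0.03],
    [0,0,-0.5793,0,0,0,0.03],
    [0,0,-0.6621,0,0,0,0.03]
  ]
}}

```text
clock: 16.1
eef_pos: [483.2, -88.2, 96.7]
tcp_rot: [3.141, -0.001, 1.94]
contact_force: [-6.8, 7.8, 20.2]
opening: 0.598
grasp_force: 47.3
```

```bash
python3 -c "
from h import *
from rig import sensors
rel([485,-89.4,97],1.94);s=sensors.sense();print(s['wrist_torque'],s['opening'])"
```

```text
q [-0.18  0.33  2.03  0.    0.78 -0.56] at [483.2 -88.2  96.7] F [-6.8  7.8 20.2] t 16.1
turn [ 0.001 -0.001  0.   ] shift_m [-0.0018  0.0012 -0.0003]
[ 1.17502093  1.26593834 -0.22949898] 0.5977088322687167
```

Converted, -0.02 m / 0.75 = -0.0267, -0.016 m / 0.75 = -0.0213.

{"op": "move_arm", "data": {
  "motion": [
    [0,0,0,0,0,-0.0053,0.03],
    [0,0,0,0,0,-0.0107,0.03],
    [0,0,0,0,0,-0.016,0.03],
    [0,0,0,0,0,-0.0213,0.03],
    [0,0,0,0,0,-0.0267,0.03]
  ]
}}

```text
clock: 16.73
eef_pos: [483.1, -89.2, 115.7]
tcp_rot: [-3.142, 0.0, 1.937]
contact_force: [-3.9, 1.1, -3.1]
opening: 0.596
grasp_force: 44.7
```

```bash
python3 -c "
from h import *
from rig import sensors
rel([483.5,-89,217],1.94);s=sensors.sense();print(s['wrist_torque'],s['opening'])"
```

```text
q [-0.19  0.3   2.02 -0.    0.82 -0.55] at [483.1 -89.2 115.7] F [-3.9  1.1 -3.1] t 16.73
turn [-0.     0.    -0.003] shift_m [-0.      0.0005 -0.1013]
[ 0.16189539  0.63657425 -0.01639123] 0.5963542373201428
```

Converted, -0.101 m / 0.75 = -0.1347, -0.085 m / 0.75 = -0.1133.

{"op": "move_arm", "data": {
  "motion": [
    [0,0,0,0,0,-0.0133,0.03],
    [0,0,0,0,0,-0.0333,0.03],
    [0,0,0,0,0,-0.06,0.03],
    [0,0,0,0,0,-0.0867,0.03],
    [0,0,0,0,0,-0.1133,0.03],
    [0,0,0,0,0,-0.1347,0.03],
    [0,0,0,0,0,-0.1347,0.03],
    [0,0,0,0,0,-0.1347,0.03]
  ]
}}

```text
clock: 17.73
eef_pos: [483.9, -89.2, 216.9]
tcp_rot: [3.14, 0.001, 1.937]
contact_force: [-0.6, 0.3, 0.5]
opening: 0.599
grasp_force: 45.0
```

```bash
python3 - <<'E'
from h import *
from rig import grab_frame,sensors
s=sensors.sense(); print(s['eef_pos'],s['tcp_rot'],s['contact_force'],s['opening'],s['grasp_force'])
p,d=grab_frame("scene"); a=cv2.resize(p[90:240,150:300,::-1],(400,400),interpolation=3)
c=camera_params("wrist"); w,dw=grab_frame("wrist"); np.savez("w6.npz",p=w,d=dw,K=c["camera_matrix"],T=c["world_from_camera"])
meas(np.load("w6.npz"))
P=cloud("scene",d); m=(abs(P[...,0]-483)<45)&(abs(P[...,1]+89)<45)
print(np.histogram(P[m][:,2],bins=range(0,260,10)))
cv2.imwrite("pics/end.png",np.hstack([a,cv2.resize(w[:,:,::-1],(400,300))if 0 else cv2.copyMakeBorder(cv2.resize(w[:,:,::-1],(400,300)),50,50,0,0,0)]))
E
```

```text
[483.85234256 -89.17237895 216.86670926] [3.13951458e+00 1.47038020e-03 1.93677019e+00] [-0.57601814  0.26950821  0.47199048] 0.5990744392334242 44.983553742058575
cap z 124.8 circ [483.1 -88.7] 5.8 rect [482.9 -88.8] [10.9 11.3] 20.4
wheel z 103.6 circ [481.7  20.5] 29.9 rect [481.9  20.7] [57.1 57.7] 21.0
  bar n 85 mean [14.1 -7. ] angle deg -26.5
wheel z 107.9 circ [478.2 -85.5] 17.3 rect [476.4 -82.1] [34.3 11.2] 27.7
  bar n 82 mean [-9.7 -1.3] angle deg -172.6
jaw z 57.1 circ [479.9 -49.2] 36.0 rect [479.6 -50.1] [25.  69.5] 89.8
jaw z 59.0 circ [ 463.9 -125.1] 22.6 rect [ 463.3 -128.4] [11.4 45.1] 79.7
plate z 10.0 circ [448.6 -40.5] 100.6 rect [452.2 -40.8] [200.2  38.8] 88.3
plate z 10.2 circ [526.3 -27.1] 39.7 rect [508.9 -26.5] [79.4 37.5] 88.2
(array([105,  44,  29,  27,  31, 114,  97, 179, 196,  40,  42,  85,  18,
         0,   0,   0,   0,   0,   0,   0,   0,  60, 110, 340,  87]), array([  0,  10,  20,  30,  40,  50,  60,  70,  80,  90, 100, 110, 120,
       130, 140, 150, 160, 170, 180, 190, 200, 210, 220, 230, 240, 250]))
```

View pics/end.png

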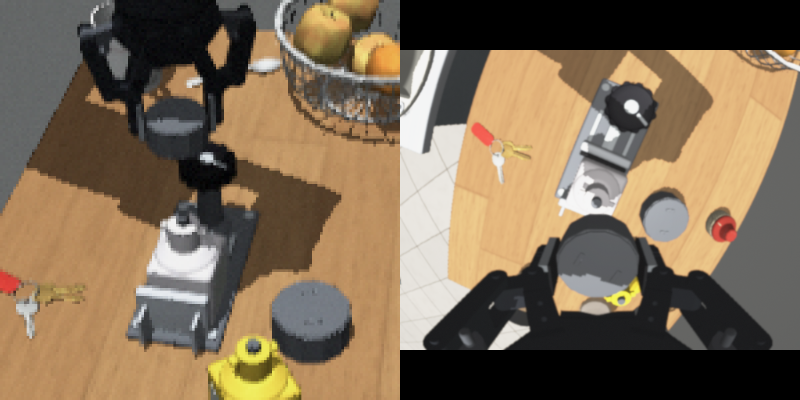

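```bash
python3 -c "
from rig import order; print(order.sign_off())"
```

```text
the job is handed in; nothing more can be done
None
```

I turned the clamp to its stop over three grasps, pressed the cap, twisted it about 83° anticlockwise and lifted it off. It is held level about 9 cm above the bottle's neck, the bottle is upright in the closed clamp, and the job was handed in at about 18 s.

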